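# Rinse the icing beaker and hang it to dry

### The job

Rinse out the steel icing beaker that lies on the ridged rubber mat: turn it mouth down over the glass rinser, centred on the star-shaped sprung head, press the head fully down with the beaker's rim and keep it down for a good second. Then lower the beaker, still mouth down, over the one free peg of the drying rack until its rim stands on the slats, and only then let go. Leave the two beakers already drying, the sugar bag and the small bowl where they are.

Things in the scene. Friction and masses are not known exactly. Their poses are not given: they have to be found in the camera images.
- beaker: The beaker to rinse: plain straight-sided stainless beaker, 60 mm outside diameter, 105 mm long, wall 2.5 mm, bottom 4 mm, about 0.11 kg. It starts lying on its side on the mat, its mouth roughly away from the robot. Origin at mid-length on its axis (52.5 mm from either end); its x axis runs along the axis from the closed bottom towards the mouth. Lying, its axis is 35 mm above the table.
- beaker_mouth (a point): Centre of the beaker's open mouth, in the plane of the rim, 52.5 mm from beaker along its x axis; same axes as the beaker, so x points out of the mouth.
- mat: Black ridged rubber draining mat, 200 mm (its x) by 130 mm (its y), ridges along its x, 8 mm high; fixed. The beaker lies between two ridges. Origin: centre of the underside.
- rinser: Glass rinser: round steel drip basin, 144 mm diameter, rim 32 mm high, with the sprung star head in the middle and a hose stub on its far side; fixed. Origin: centre of the underside.
- head_top (a point): Centre of the upper face of the rinser's black star head (six arms reaching 37 mm from the centre; a nozzle dome of 11 mm base radius stands 7 mm proud of it). At rest 46 mm above the table; it moves down with the head.
- rinser_head (a joint): How far the sprung star head is pressed down, m: 0 at rest (up), 0.010 at its stop. The spring takes about 4 N to start it and 10 N at the stop, and returns it.
- rack: Drying rack: white drip tray with grey slats, 124 mm (its x) by 285 mm (its y), slat tops 26 mm above the table; fixed. Three pegs stand in a row along its y axis, 98 mm apart, the middle one at its centre. Origin: centre of the underside.
- free_peg: The rack's one free peg, which may be any of the three: white tapered post, 77 mm tall above the slats, 28 mm diameter at the foot, 20 mm near its rounded top. Origin: centre of its foot, at slat-top height (26 mm above the table); z up.
- hung_b: A beaker like the one to rinse, already standing mouth down over another peg, loose. Origin: centre of its rim (26 mm above the table); its closed end is 105 mm higher.
- hung_c: The second beaker already drying, the same as hung_b, on the remaining peg.
- sugar_bag: Paper bag of icing sugar, white and blue, 60 x 85 mm, 142 mm tall, loose, 0.5 kg, standing close between the rack and whichever of rinser and mat is next to it, a little farther out. Origin: centre of the underside.
- bowl: Small green plastic bowl, 116 mm rim diameter, 52 mm tall, loose, on the robot's side of the mat and rinser. Origin: centre of the underside.
There are look-alikes about, which are no part of the job. What is shaped like the beaker but brown, green or purple is not meant.

How it is judged:
By the outcome, as a careful person would: the job done as asked, in the order asked, and still so for the second after the job is handed in, with the robot touching nothing.
It also fails if it takes over 58 s, if anything falls off the work surface, if the arm or the gripper's body presses on something with over 40 N, if the wrist force passes 120 N, or if a joint passes its speed limit or range.

### The arm

A 7-joint arm with a two-finger parallel gripper is mounted at the origin on the work surface. World frame = base frame: x ahead of the robot, y to its left, z up, the work surface at z = 0. Lengths are in m, angles in rad, forces in N, time in s.
With the tool pointing down it reaches from about 0.425 to 0.825 m from the base axis. Payload 3.6 kg.
Tool frame: the origin (TCP) lies where the fingers leave the gripper's body, on its centre line; the fingertips stand 73 mm ahead of it and the grasp point (between the pads) lies 54 mm ahead of it; x points along the fingers, y is the direction in which the jaws open and shut, and the axes are right-handed (so a half turn about x gives the same grasp; the last joint's range is limited). The gripper opens to 85 mm and grips with 20 to 120 N. Pads are 22 mm wide; open, the fingers measure 114 mm over their backs; the gripper's body (76 mm by 85 mm) begins 54 mm behind the grasp point. The pads swing forward as they close: fully open they stand 13 mm farther back than shut.
Start: joints at [1.131, 0.615, -0.013, 1.423, 0.008, 1.103, -0.04], TCP at [0.261, -0.595, 0.304] pointing down, gripper open.
Joint ranges: [-3.12, 3.12], [-0.3, 2.06], [-1.34, 1.32], [0.26, 2.42], [-1.36, 4.5], [0.01, 1.98], [-2.84, 2.84]. Speed limits (rad/s): [2.79, 2.79, 3.14, 3.14, 3.14, 3.14, 3.14].

### API

Orientations are given as a unit quaternion [x, y, z, w].
In Python, from station import arm, snapshot, camera_info, ticket gives the robot as it stands. Calls block until the motion is done:
- arm.movep(position, orientation): joint-space move of the TCP to a pose.
- arm.line_to(position, velocity=0.15, ori=None): straight line of the TCP; ori=None keeps the orientation; velocity is the mean speed in m/s.
- arm.move_j(angles): joint-space move.
- arm.move_gripper(opening, effort=None): opening from 0.0 (shut) to 1.0 (fully open); effort is the grip in N (None keeps the last); returns when the fingers have stopped.
- arm.pause(seconds).
- arm.ik(position, orientation): joint angles nearest the present ones, or None.
- snapshot(name): name is "scene" or "top" or "wrist"; returns the picture (420x560x3 uint8, blue, green, red); there is no depth.
- camera_info(name): a dict with "fx", "fy", "cx", "cy" (pixels), "R" (3x3) and "t" (3): a world point X has camera coordinates R X + t; the wrist camera has in their place "T_tool_cam" (4x4, takes a point from camera to tool coordinates, whose origin is the TCP and whose axes are the tool frame's). Camera axes: x right, y down, z forward; pixel columns grow to the right and rows downward; lengths in m; the calibration is good to about 2 mm. A picture is of the moment at which its call begins: read the wrist's pose just before it. camera_info takes no time and is no camera call.
A pose or a line that the arm cannot do raises arm.MotionError and nothing moves.
- ticket.finish_job(): hands the job in, once; it reports no verdict.
Readings, each from a call of its own:
- arm.read_time(): time.
- arm.read_joint_positions(): joint angles.
- arm.read_dq(): joint speeds.
- arm.read_effort(): joint torques, N m.
- arm.read_tool_pos(): TCP position.
- arm.read_eef_rot(): TCP orientation.
- arm.read_ft_force(): force on the tool from outside, world axes, zero at the start.
- arm.read_wrist_torque(): the same for the moment, N m.
- arm.read_opening(): opening from 0.0 (shut) to 1.0 (fully open).
Only numpy, scipy, OpenCV 4.12 (cv2) and the standard library are available. Lean on these libraries where they do the work, as an engineer would, in place of code of your own. Each camera call takes 0.05 s, during which the arm holds its last target. There are 200 camera calls.

## Working session

There is one attempt and no reset: what is moved stays moved. The work goes in short steps, each a Python script; the robot and the scene stay as the last script left them, time stands still between calls to the robot, and variables do not carry over. Pictures are saved under pics/ and viewed, on a budget of 10 in all, crops included, one or two more only if the job needs it, and the job is handed in when it is done.

```bash
mkdir -p pics; ls; python3 - <<'E'
from station import arm,snapshot,camera_info
import cv2
for n in("scene","top"):
    cv2.imwrite(f"pics/{n}0.png",snapshot(n)); print(n,camera_info(n))
print(camera_info("wrist"),arm.read_time(),arm.read_eef_rot())
E
```

```text
pics
scene {'fx': 406.1516222982414, 'fy': 406.1516222982414, 'cx': 273.32552832494844, 'cy': 211.58929398802456, 'R': array([[-0.50623441,  0.86238413, -0.00450984],
       [ 0.69626895,  0.40562511, -0.59218056],
       [-0.50885781, -0.30292224, -0.80579268]]), 't': array([ 0.27350708, -0.38169156,  1.29574908])}
top {'fx': 535.6333268107522, 'fy': 535.6333268107522, 'cx': 285.5688785453257, 'cy': 205.61563992303178, 'R': array([[-0.0224547 , -0.99923359, -0.03206267],
       [-0.99751879,  0.02453353, -0.06598771],
       [ 0.06672375,  0.03050138, -0.99730517]]), 't': array([0.06056725, 0.62296429, 1.18270357])}
{'fx': 294.1308437362864, 'fy': 294.1308437362864, 'cx': 278.41730834393024, 'cy': 207.14860450848613, 'T_tool_cam': array([[-7.06913924e-05, -2.90483946e-01,  9.56879863e-01,
        -6.93511743e-02],
       [ 9.99998291e-01,  1.74698524e-03,  6.04216329e-04,
        -8.03429730e-04],
       [-1.84717014e-03,  9.56878271e-01,  2.90483326e-01,
        -7.40927254e-02],
       [ 0.00000000e+00,  0.00000000e+00,  0.00000000e+00,
         1.00000000e+00]])} 0.1 [-0.69184519 -0.14608609  0.69219485 -0.14448314]
```

View pics/top0.png

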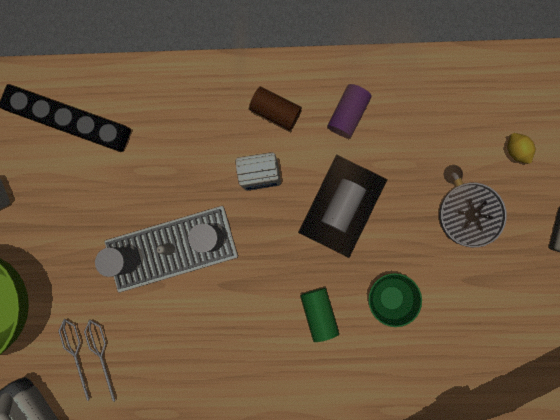

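View pics/scene0.png

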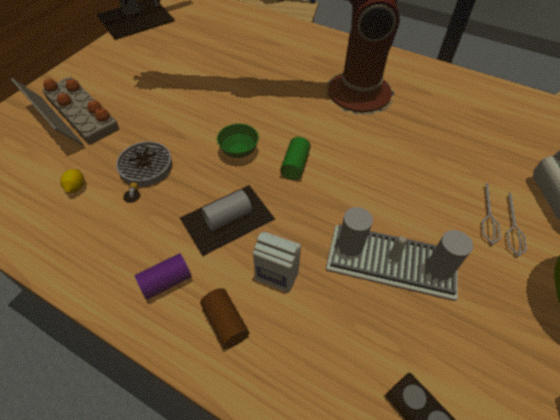

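The top view shows the steel beaker on the black mat at (344,206), the rinser at (472,215) and the rack at about (172,249). The beakers already drying are at (110,262) and (203,238), with the free middle peg at about (165,250). The sugar bag is at (257,170) and the bowl at (395,299).

The candidates by shape are brown (275,108), purple (350,110), green (320,315) and plain steel on the mat (344,206). Only the steel one fits the description. Next I'll take measurements and an enlarged crop to confirm it.

```bash
cat > h.py <<'E'
import numpy as np,cv2
from station import arm,snapshot,camera_info,ticket
from scipy.spatial.transform import Rotation as Ro
def ray(n,uv,z):
    c=camera_info(n);R,t=c["R"],c["t"];C=-R.T@t
    d=R.T@np.array([(uv[0]-c["cx"])/c["fx"],(uv[1]-c["cy"])/c["fy"],1])
    return C+d*(z-C[2])/d[2]
def proj(n,X):
    c=camera_info(n);p=c["R"]@np.array(X)+c["t"];return np.array([c["fx"]*p[0]/p[2]+c["cx"],c["fy"]*p[1]/p[2]+c["cy"]])
def blob(mask,box,k=0):
    x0,y0,x1,y1=box;m=np.zeros_like(mask);m[y0:y1,x0:x1]=mask[y0:y1,x0:x1]
    if k:m=cv2.morphologyEx(m,cv2.MORPH_CLOSE,np.ones((k,k),np.uint8))
    cs,_=cv2.findContours(m,cv2.RETR_EXTERNAL,cv2.CHAIN_APPROX_NONE)
    return max(cs,key=cv2.contourArea)
E
python3 - <<'E'
from h import *
im=cv2.imread("pics/top0.png");g=cv2.cvtColor(im,cv2.COLOR_BGR2GRAY);hsv=cv2.cvtColor(im,cv2.COLOR_BGR2HSV)
c=camera_info("top");print("C",-c["R"].T@c["t"])
gray=((hsv[...,1]<70)&(g>75)).astype(np.uint8)*255
b=blob(gray,(310,165,385,245),3);r=cv2.minAreaRect(b);print("beaker",r,cv2.boxPoints(r).tolist())
for z in(.035,.065):print([ray("top",p,z).round(4).tolist() for p in cv2.boxPoints(r)],ray("top",r[0],z))
dark=((g<45)).astype(np.uint8)*255
m=blob(dark,(290,145,395,265),9);r2=cv2.minAreaRect(m);print("mat",r2,[ray("top",p,.008).round(3).tolist() for p in cv2.boxPoints(r2)])
e=cv2.fitEllipse(blob(gray,(435,178,512,255),9));print("rinser",e,ray("top",e[0],.032))
k=blob(gray,(95,200,245,298),9);r3=cv2.minAreaRect(k);print("rack",r3,[ray("top",p,.026).round(3).tolist() for p in cv2.boxPoints(r3)],ray("top",r3[0],.026))
s=blob(gray,(230,145,285,195),5);r4=cv2.minAreaRect(s);print("bag",r4,ray("top",r4[0],.142))
a=cv2.resize(im[150:300,90:280],None,fx=4,fy=4,interpolation=cv2.INTER_CUBIC);bb=cv2.resize(im[150:300,300:520],None,fx=3.4,fy=3.4,interpolation=cv2.INTER_CUBIC)
cv2.imwrite("pics/c1.png",cv2.convertScaleAbs(a,alpha=1.6));cv2.imwrite("pics/c2.png",cv2.convertScaleAbs(bb,alpha=1.6))
E
```

```text
C [0.54386418 0.00916322 1.22256633]
beaker ((343.9000244140625, 204.1999969482422), (22.360679626464844, 47.85185241699219), 26.56505012512207) [[323.20001220703125, 220.59999084472656], [344.60003662109375, 177.8000030517578], [364.60003662109375, 187.8000030517578], [343.20001220703125, 230.59999084472656]]
[[0.588, -0.0371, 0.035], [0.682, -0.0872, 0.035], [0.6586, -0.1307, 0.035], [0.5649, -0.0806, 0.035]] [ 0.62328049 -0.08386182  0.035     ]
[[0.5869, -0.0359, 0.065], [0.6785, -0.0847, 0.065], [0.6557, -0.1272, 0.065], [0.5644, -0.0783, 0.065]] [ 0.62127429 -0.08151184  0.065     ]
mat ((342.4262390136719, 205.8681640625), (56.797874450683594, 86.95502471923828), 26.07535743713379) [[0.564, 0.02, 0.008], [0.74, -0.071, 0.008], [0.679, -0.185, 0.008], [0.505, -0.093, 0.008]]
rinser ((472.9567565917969, 213.7445831298828), (62.96565628051758, 67.66081237792969), 141.52099609375) [ 0.59543585 -0.36669286  0.032     ]
rack ((163.4905242919922, 250.78057861328125), (54.40291976928711, 139.41636657714844), 73.49563598632812) [[0.547, 0.491, 0.026], [0.629, 0.187, 0.026], [0.511, 0.154, 0.026], [0.43, 0.456, 0.026]] [0.52911696 0.32202929 0.026     ]
bag ((256.2986755371094, 168.55810546875), (28.021276473999023, 40.23834228515625), 81.02737426757812) [0.69320844 0.10011088 0.142     ]
```

View pics/c1.png

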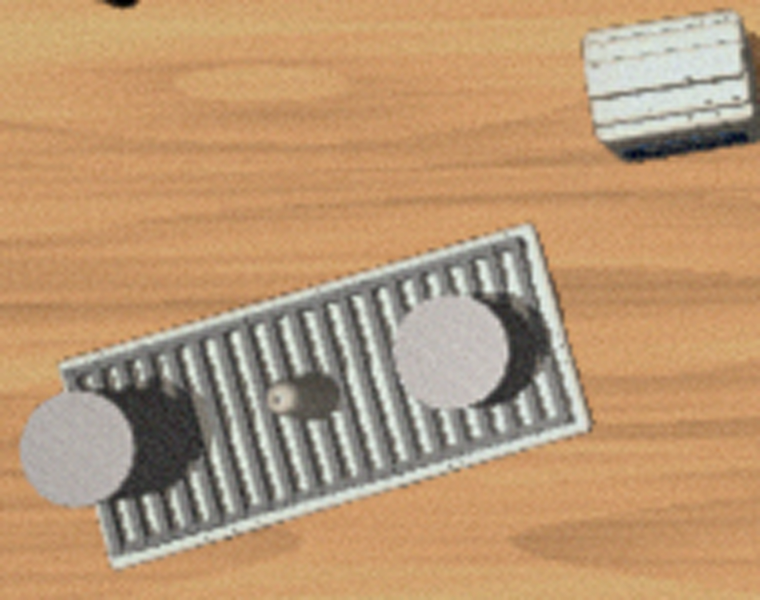

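View pics/c2.png

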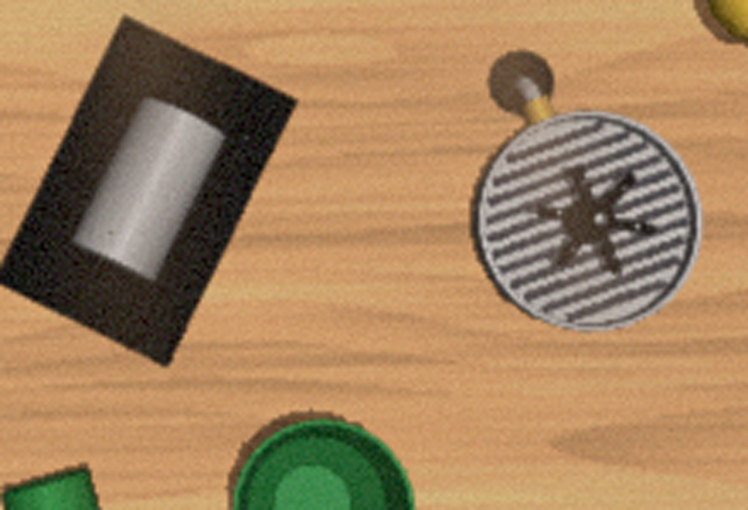

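The enlarged crop confirms the plain steel beaker on the mat. The rack's middle peg, with its top at crop (282,397), is free. Next I'll check which grasp tilts the arm can reach.

```bash
cat >> h.py <<'E'
def tri(): pass
def grip_pose(P,m,d,sgn):
    """grasp point P, tool x=d; tool z in plane of (m,d), sgn=+1: z on mouth side"""
    d=d/np.linalg.norm(d);z=m-(m@d)*d;z=sgn*z/np.linalg.norm(z)
    R=np.c_[d,np.cross(z,d),z]
    return P-0.054*d, Ro.from_matrix(R).as_quat()
def pick(P,az,a,s):
    m=np.array([np.cos(az),np.sin(az),0]);d=np.sin(a)*m-np.cos(a)*np.array([0,0,1.]);return grip_pose(np.array(P),m,d,s)
def place(P,az,a,s):
    h=np.array([np.cos(az),np.sin(az),0]);m=np.array([0,0,-1.]);return grip_pose(np.array(P),m,np.cos(a)*h+np.sin(a)*m,s)
E
python3 - <<'E'
from h import *
t=lambda u,o,s:(np.array(u)/s+o)
A=lambda u:t(u,[90,150],4);B=lambda u:t(u,[300,150],3.4)
hb=ray("top",A((77,448)),.131);hc=ray("top",A((449,351)),.131);pg=ray("top",A((282,397)),.101)
cor=[ray("top",A(u),.026) for u in((60,365),(530,225),(590,425),(115,567))]
print("hung",hb,hc,(hb+hc)/2,np.linalg.norm(hb-hc),"peg",pg,"rack",np.mean(cor,0),[np.linalg.norm(cor[i]-cor[(i+1)%4]).round(3) for i in range(4)])
row=hc-hb;print("row az",np.degrees(np.arctan2(row[1],row[0])))
print("rinser",ray("top",B((586.5,221)),.03),"head",ray("top",B((588,215)),.048))
bk=np.array([.622,-.083,.035]);head=np.array([.595,-.366,.16]);peg=np.r_[((hb+hc)/2)[:2],.1]
raz=np.arctan2(row[1],row[0])+np.pi/2
for s in(1,-1):
  for a in(20,35,45,55,70):
    ar=np.radians(a);o=[]
    for z in(0,.1):
        q=arm.ik(*pick(bk+[0,0,z],np.radians(-28),ar,s));o.append(None if q is None else np.round(q,2).tolist())
    print("S",s,"a",a,"pick",o)
    print("   rinse az",[z for z in range(-180,180,20) if arm.ik(*place(head,np.radians(z),ar,s)) is not None and arm.ik(*place(head-[0,0,.09],np.radians(z),ar,s)) is not None])
    for e in(0,np.pi):
        print("   peg",round(np.degrees(raz+e)),[(None if q is None else np.round(q,2).tolist()) for q in [arm.ik(*place(peg+[0,0,z],raz+e,ar,s)) for z in(-.02,.12)]])
E
```

```text
hung [0.50993164 0.40682755 0.131     ] [0.55522852 0.21449394 0.131     ] [0.53258008 0.31066074 0.131     ] 0.1975956135407819 peg [0.53338986 0.30873565 0.101     ] rack [0.53315957 0.30540341 0.026     ] [np.float64(0.277), np.float64(0.117), np.float64(0.278), np.float64(0.118)]
row az -76.74764818753997
rinser [ 0.59277703 -0.36620239  0.03      ] head [ 0.59585033 -0.36165845  0.048     ]
S 1 a 20 pick [[0.01, 0.78, 0.03, 1.95, 0.94, 0.16, 0.19], [0.25, 0.64, -0.34, 1.89, 0.88, 0.48, 0.33]]
   rinse az [-140, -120, -100, -80, -60, -40, -20, 0, 20, 40, 60, 80]
   peg 13 [[-0.53, 1.07, -0.39, 2.39, 2.57, 1.64, 1.72], [-0.11, 0.98, -1.15, 2.38, 2.38, 1.7, 2.32]]
   peg 193 [None, None]
S 1 a 35 pick [[0.55, 1.05, -0.96, 2.1, 2.02, 1.08, -0.62], [-0.18, 0.62, 0.21, 2.09, 2.09, 0.2, -1.0]]
   rinse az [-160, -140, -120, -100, -80, -60, -40, -20, 0, 20, 40, 60, 80, 100]
   peg 13 [[-0.15, 1.1, -0.96, 2.32, 2.38, 1.48, 2.26], [-0.35, 0.57, -0.58, 2.27, 2.21, 0.9, 2.17]]
   peg 193 [[-0.35, 1.27, -0.39, 0.84, 0.03, 1.98, 1.15], None]
S 1 a 45 pick [[0.52, 1.12, -0.96, 2.2, 2.23, 1.31,
[... 2352 characters left out ...]
, -140, -120, -100, -80, -60, -40, -20, 0, 20, 40, 60, 80, 100, 120, 140, 160]
   peg 13 [[-0.0, 1.04, -1.15, 2.13, 1.95, 1.15, -0.46], [-0.3, 0.49, -0.53, 2.04, 1.44, 0.52, -0.17]]
   peg 193 [[-0.43, 1.04, -0.16, 1.16, -0.04, 1.53, -1.87], [-0.38, 0.91, -0.28, 1.06, 0.0, 1.77, -1.96]]
S -1 a 70 pick [[-0.02, 1.14, -0.2, 2.31, 2.52, 1.58, 1.55], [0.22, 0.97, -0.58, 2.35, 2.44, 1.59, 1.89]]
   rinse az [-180, -160, -140, -120, -100, -80, -60, -40, -20, 0, 20, 40, 60, 80, 100, 120, 140, 160]
   peg 13 [[-0.78, 0.7, 0.24, 1.97, -0.14, 0.15, 1.31], [0.06, 0.74, -1.16, 1.83, 1.14, 0.99, 0.23]]
   peg 193 [[-0.44, 0.91, -0.15, 1.39, 0.01, 1.18, -1.9], [-0.37, 0.77, -0.3, 1.27, 0.08, 1.45, -1.98]]
```

```bash
cat >> h.py <<'E'
a45=np.radians(45);S=-1;AZ=np.radians(-27.6)
mb=np.array([np.cos(AZ),np.sin(AZ),0]);BK=np.array([.6228,-.083,.035])
G=-0.005   # grasp along the axis from beaker centre
DEEP=.003  # grasp point beyond the axis along d
dp=np.sin(a45)*mb-np.cos(a45)*np.array([0,0,1.])
def stat(l):print(l,"t",round(arm.read_time(),2),"p",np.round(arm.read_tool_pos(),4),"q",np.round(arm.read_joint_positions(),2).tolist(),"F",np.round(arm.read_ft_force(),1),"op",round(arm.read_opening(),3))
E
python3 - <<'E'
from h import *
P=BK+G*mb+DEEP*dp
for z in(.16,.2):
    p,q=pick(P+[0,0,z],AZ,a45,S);print(arm.ik(p,q))
arm.move_gripper(1.0)
arm.movep(*pick(P+[0,0,.16],AZ,a45,S));stat("pre")
cv2.imwrite("pics/w1.png",snapshot("wrist"))
E
```

```text
[-0.06694601  0.52802825 -0.01387281  2.16175148  2.11624096  0.46181826
  2.1329499 ]
[-0.33103934  0.47310907  0.35839707  2.1325224   2.10312704  0.25344985
  2.12507333]
pre t 2.57 p [ 0.5866 -0.0652  0.2314] q [-0.07, 0.53, -0.01, 2.16, 2.12, 0.46, 2.13] F [ 0.6 -0.6 -0.1] op 0.998
```

View pics/w1.png

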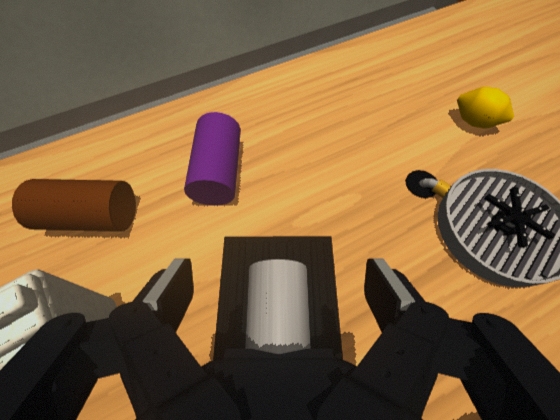

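The wrist view shows the beaker centred between the jaws at (278,305) and aligned with the tool. The star head is at (513,215). I'll descend, grip and lift.

```bash
python3 - <<'E'
from h import *
# second view of the head, from the wrist picture
c=camera_info("wrist");T=c["T_tool_cam"];Rt=Ro.from_quat(arm.read_eef_rot()).as_matrix();p0=np.array(arm.read_tool_pos())
d=Rt@T[:3,:3]@np.array([(513-c["cx"])/c["fx"],(215-c["cy"])/c["fy"],1]);C=p0+Rt@T[:3,3]
print("head wrist",C+d*(.05-C[2])/d[2])
P=BK+G*mb+DEEP*dp
p,q=pick(P,AZ,a45,S)
arm.line_to(p+[0,0,.04],.15);arm.line_to(p,.06);stat("down")
arm.move_gripper(0.0,80);arm.pause(.2);stat("grip")
arm.line_to(p+[0,0,.03],.06);stat("lift");cv2.imwrite("pics/w2.png",snapshot("wrist"))
arm.line_to(p+[0,0,.16],.15);stat("up")
P2=np.array([.595,-.363,.20])
for z in range(-80,30,10):
    k=arm.ik(*place(P2,np.radians(z),a45,S));print(z,None if k is None else np.round(k,2).tolist())
E
```

```text
head wrist [ 0.597381   -0.35472076  0.05      ]
down t 4.38 p [ 0.5863 -0.064   0.0709] q [0.05, 0.88, -0.19, 2.22, 2.45, 0.83, 1.78] F [-1.9  0.5  4.4] op 1.0
grip t 4.95 p [ 0.5862 -0.064   0.0714] q [0.05, 0.88, -0.19, 2.22, 2.45, 0.83, 1.78] F [-3.3  1.3  5.9] op 0.693
lift t 5.6 p [ 0.5864 -0.0639  0.1013] q [0.04, 0.81, -0.18, 2.22, 2.41, 0.77, 1.82] F [-0.2 -0.7 -1. ] op 0.694
up t 6.67 p [ 0.5859 -0.0638  0.2303] q [-0.07, 0.53, -0.01, 2.16, 2.12, 0.46, 2.13] F [ 0.1  0.4 -1.6] op 0.691
-80 [-0.28, 0.87, 0.94, 1.79, 0.05, 0.33, 0.43]
-70 [-0.18, 0.76, 0.76, 1.87, 0.63, 0.19, 0.04]
-60 [0.98, 0.9, -1.15, 1.9, 1.81, 1.26, -0.45]
-50 [1.05, 0.88, -1.15, 1.96, 1.88, 1.11, -0.35]
-40 [1.12, 0.86, -1.15, 1.99, 1.94, 0.94, -0.23]
-30 [1.19, 0.86, -1.15, 2.0, 1.98, 0.77, -0.09]
-20 [1.13, 0.73, -0.87, 1.98, 2.11, 0.38, -0.14]
-10 [1.22, 0.77, -0.92, 1.95, 1.99, 0.25, 0.18]
0 [1.3, 0.82, -0.99, 1.89, 1.37, 0.17, 0.99]
10 [1.39, 0.94, -1.16, 1.81, 0.92, 0.32, 1.66]
20 [1.39, 0.97, -1.15, 1.72, 0.49, 0.42, 2.23]
```

View pics/w2.png

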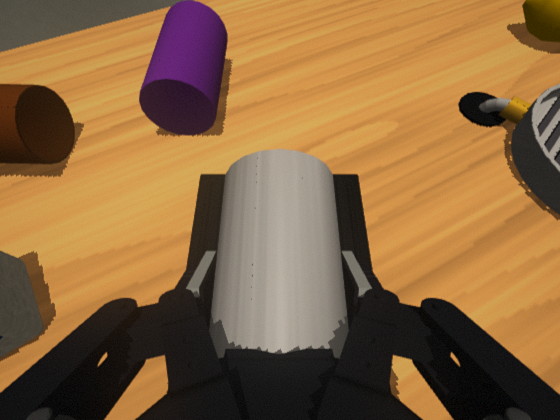

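The beaker is held. The star-head estimates differ by several mm between views, so I'll compare enlarged crops of it in three views.

```bash
python3 - <<'E'
from h import *
def crop(f,x,y,w,s,al):
    i=cv2.imread(f)[y:y+w,x:x+w];i=cv2.resize(i,None,fx=s,fy=s,interpolation=cv2.INTER_CUBIC);return cv2.convertScaleAbs(i,alpha=al)
a=crop("pics/top0.png",436,178,72,400/72,1.8);b=crop("pics/scene0.png",108,128,72,400/72,1.5)
cv2.imwrite("pics/cmp.png",np.hstack([a,b]))
for f,box in(("top0",(440,182,506,250)),("scene0",(120,145,170,183)),("w1",(440,170,560,285))):
    im=cv2.imread(f"pics/{f}.png");g=cv2.cvtColor(im,cv2.COLOR_BGR2GRAY)
    for th in (30,45,60):
        m=(g<th).astype(np.uint8)*255;k=blob(m,box);M=cv2.moments(k);print(f,th,cv2.contourArea(k),np.round(cv2.minEnclosingCircle(k),1) if 0 else cv2.minEnclosingCircle(k),M["m10"]/max(M["m00"],1),M["m01"]/max(M["m00"],1))
E
```

```text
top0 30 5.0 ((482.0, 204.5), 4.609872341156006) 483.7 203.5
top0 45 244.0 ((475.0882263183594, 213.44117736816406), 17.515544891357422) 475.0717213114754 213.8237704918033
top0 60 1063.5 ((473.8421936035156, 214.91358947753906), 30.54090118408203) 482.7337407929791 210.7990910515593
scene0 30 33.0 ((142.5, 157.0), 8.732224464416504) 142.45454545454547 157.35353535353534
scene0 45 194.0 ((142.0, 156.5), 13.756916999816895) 142.68213058419244 158.893470790378
scene0 60 716.5 ((143.52127075195312, 157.5), 23.526695251464844) 141.71714352174925 157.5338450802512
w1 30 1443.0 ((512.7142944335938, 233.75509643554688), 46.811031341552734) 515.4275814275815 219.0289905289905
w1 45 1736.5 ((513.3731689453125, 233.3127899169922), 47.34082794189453) 516.6613878491218 221.2422497360591
w1 60 2682.0 ((512.0, 225.0), 55.97330856323242) 519.2990305741984 219.4973900074571
```

View pics/cmp.png

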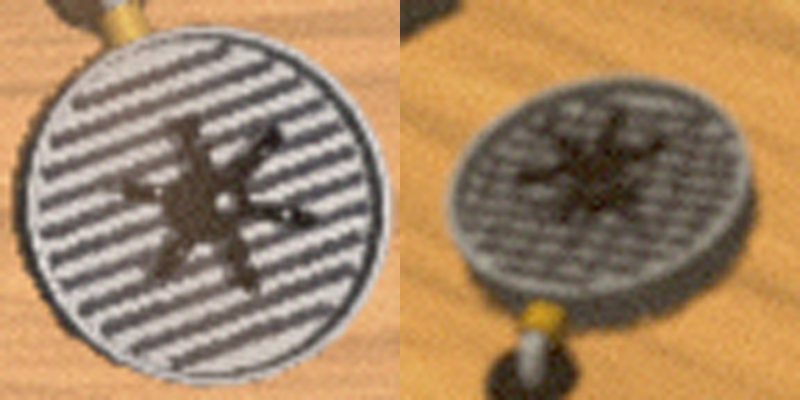

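```bash
python3 - <<'E'
from h import *
print("top star",ray("top",(474.5,214.8),.046),"scene star",ray("scene",(142.2,157.3),.046),"top rim",ray("top",(473.35,214.9),.032))
# check scene-vs-top on a known common point: peg tops / hung tops
print("scene hung_c? ",proj("scene",[.5552,.2145,.131]),proj("scene",[.5099,.4068,.131]),"mat",proj("scene",[.622,-.082,.008]))
for az in(-30,-20):
  p,q=place([.595,-.366,.20],np.radians(az),a45,S)
  k=arm.ik(p,q);print(az,k)
stat("now")
E
```

```text
top star [ 0.59245256 -0.36548957  0.046     ] scene star [ 0.59598097 -0.36627324  0.046     ] top rim [ 0.59287072 -0.36743373  0.032     ]
scene hung_c?  [358.55484549 218.48522837] [457.21667377 242.15453157] mat [227.6788194  217.04016958]
-30 [ 1.19828826  0.86112055 -1.14777453  1.99081392  1.98034419  0.76590739
 -0.08250165]
-20 [ 1.13767127  0.73067149 -0.86640907  1.97897108  2.11076999  0.37932032
 -0.1357213 ]
now t 6.67 p [ 0.5859 -0.0638  0.2303] q [-0.07, 0.53, -0.01, 2.16, 2.12, 0.46, 2.13] F [ 0.1  0.4 -1.6] op 0.691
```

```bash
cat >> h.py <<'E'
HEAD=np.array([.594,-.366]);RAZ=np.radians(-30)
def over(xy,z,az,off=.002):
    return place(np.r_[np.array(xy)+off*np.array([np.cos(az),np.sin(az)]),z],az,a45,S)
E
python3 - <<'E'
from h import *
arm.movep(*over(HEAD,.20,RAZ));stat("flip")
im=snapshot("top");im2=snapshot("scene")
cv2.imwrite("pics/top1.png",im);cv2.imwrite("pics/scene1.png",im2)
f=lambda i,x,y:cv2.convertScaleAbs(cv2.resize(i[y:y+130,x:x+130],(400,400),interpolation=cv2.INTER_CUBIC),alpha=1.5)
cv2.imwrite("pics/c3.png",np.hstack([f(im,400,140),f(im2,80,60)]))
print(proj("top",np.r_[HEAD,.2475]),proj("scene",np.r_[HEAD,.2475]),proj("scene",np.r_[HEAD,.1425]))
E
```

```text
flip t 8.57 p [ 0.5628 -0.3471  0.2378] q [1.2, 0.86, -1.15, 1.99, 1.98, 0.76, -0.08] F [ 1.1  0.  -0.4] op 0.693
[510.52929049 208.46332153] [118.95467737  93.48957355] [132.34825754 129.10874212]
```

View pics/c3.png

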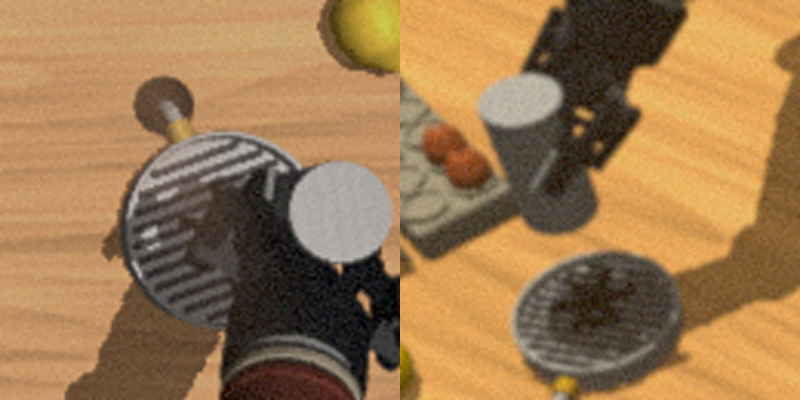

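Closed end up, mouth down. The top disc is at (510.5,208.9) against a predicted (510.5,208.5), so it is centred and upright. I'll lower it and press under force control.

```bash
python3 - <<'E'
from h import *
p,q=over(HEAD,.115,RAZ)
arm.line_to(p,.1,ori=q);arm.pause(.2);stat("hover");F0=np.array(arm.read_ft_force())
z=p[2]
for i in range(22):
    z-=.0015;arm.line_to([p[0],p[1],z],.02)
    F=np.array(arm.read_ft_force())-F0
    print(round(z-.0382,4),round(arm.read_tool_pos()[2]-.0382,4),F.round(1))
    if F[2]>17:break
arm.pause(.6);stat("press1")
cv2.imwrite("pics/scene2.png",snapshot("scene"));cv2.imwrite("pics/top2.png",snapshot("top"))
arm.pause(.9);stat("press2")
E
```

```text
hover t 9.88 p [ 0.5629 -0.348   0.154 ] q [1.17, 1.03, -1.11, 2.04, 2.21, 0.87, -0.22] F [-0.5 -0.2 -1.1] op 0.691
0.1135 0.1135 [ 0.4  0.5 -0.1]
0.112 0.1118 [0.2 0.4 0.5]
0.1105 0.1103 [0.8 0.4 0.4]
0.109 0.1088 [ 0.7 -0.2 -0.2]
0.1075 0.1073 [ 1.3 -0.7 -0.3]
0.106 0.1058 [-0.5 -0.8  1.1]
0.1045 0.1043 [0.5 0.5 0.1]
0.103 0.1028 [ 0.2 -0.1 -0. ]
0.1015 0.1013 [-0.2  0.5  0.8]
0.1 0.1006 [-0.6 -0.1  2.5]
0.0985 0.0992 [-1.6  0.6  4.9]
0.097 0.0975 [-0.1  0.6  6.4]
0.0955 0.096 [-0.4  0.6  6.9]
0.094 0.0947 [-1.3  0.9  7.2]
0.0925 0.0934 [-2.3  0.7  8. ]
0.091 0.0921 [-3.2  0.2  9.1]
0.0895 0.0908 [-2.6  0.7  9.5]
0.088 0.0903 [-5.5  1.3 13.3]
0.0865 0.0901 [-9.1  2.1 17.4]
press1 t 15.22 p [ 0.5634 -0.3479  0.1283] q [1.16, 1.09, -1.1, 2.05, 2.28, 0.91, -0.25] F [-8.7  3.3 17.4] op 0.691
press2 t 16.23 p [ 0.5634 -0.3479  0.1283] q [1.16, 1.09, -1.1, 2.05, 2.28, 0.91, -0.25] F [-9.7  2.3 17.2] op 0.695
```

The head travelled 10.4 mm to a firm stop and was held there for over 1.5 s. I'll lift and move to the rack.

```bash
cat >> h.py <<'E'
PEG=np.array([.5328,.309]);PAZ=np.radians(14)
E
python3 - <<'E'
from h import *
arm.pause(.2)
p,q=over(HEAD,.26,RAZ)
arm.line_to([p[0],p[1],.2],.08);arm.line_to(p,.15,ori=q);stat("up")
for xy,az in(((.56,-.03),-8),(PEG,14)):
    k=arm.ik(*over(xy,.27,np.radians(az)));print(None if k is None else np.round(k,2).tolist())
arm.movep(*over((.56,-.03),.27,np.radians(-8)));stat("mid")
arm.movep(*over(PEG,.27,PAZ));stat("peg above")
im=snapshot("top");im2=snapshot("scene")
cv2.imwrite("pics/top3.png",im);cv2.imwrite("pics/scene3.png",im2)
f=lambda i,x,y:cv2.convertScaleAbs(cv2.resize(i[y:y+200,x:x+200],(400,400),interpolation=cv2.INTER_CUBIC),alpha=1.5)
cv2.imwrite("pics/c4.png",np.hstack([f(im,60,140),f(im2,300,110)]))
print(proj("top",np.r_[PEG,.32]),proj("scene",np.r_[PEG,.32]),proj("scene",np.r_[PEG,.215]),proj("top",np.r_[PEG,.103]))
E
```

```text
up t 18.32 p [ 0.562 -0.348  0.297] q [1.22, 0.75, -1.16, 1.93, 1.78, 0.69, 0.07] F [-0.7 -0.5 -1.1] op 0.692
[0.82, 0.57, -1.29, 2.25, 1.84, 0.79, -0.3]
[0.06, 0.61, -1.16, 2.1, 1.73, 0.93, -0.34]
mid t 19.6 p [ 0.5247 -0.0265  0.3079] q [0.83, 0.57, -1.29, 2.25, 1.84, 0.79, -0.3] F [-0.1 -0.  -0.1] op 0.694
peg above t 20.88 p [0.4986 0.2985 0.3077] q [0.08, 0.65, -1.21, 2.1, 1.73, 0.98, -0.33] F [ 0.7 -0.1 -0.8] op 0.69
[126.14201437 251.57193668] [435.51451174 166.41181024] [417.65949509 204.78234622] [160.12477139 249.5489874 ]
```

View pics/c4.png

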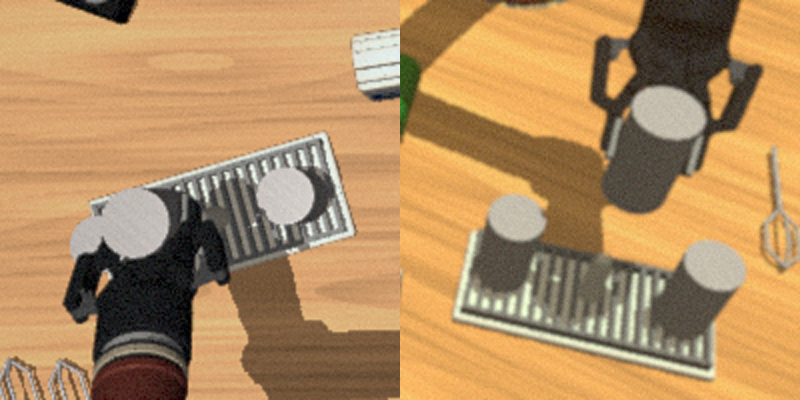

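Beaker centred over the row (disc at (127.5,251.5), predicted 126.1,251.6) and clear of its neighbours at (1) top (203,238) and (2) left. I'll lower it over the peg.

```bash
python3 - <<'E'
from h import *
T=PEG+[0,.002]
p,q=over(T,.175,PAZ);arm.line_to(p,.12,ori=q);arm.pause(.15);F0=np.array(arm.read_ft_force());stat("hover")
z=p[2];hit=False
while z-.0382>.074:
    far=z-.0382>.09
    z-=.008 if far else .0015
    arm.line_to([p[0],p[1],z],.06 if far else .02)
    F=np.array(arm.read_ft_force())-F0;print(round(z-.0382,4),F.round(1))
    if np.linalg.norm(F)>(9 if far else 7):hit=True;break
stat("stop")
im=snapshot("top");im2=snapshot("scene")
f=lambda i,x,y:cv2.convertScaleAbs(cv2.resize(i[y:y+150,x:x+150],(400,400),interpolation=cv2.INTER_CUBIC),alpha=1.5)
cv2.imwrite("pics/c5.png",np.hstack([f(im,70,165),f(im2,320,160)]))
E
```

```text
hover t 22.07 p [0.4979 0.3024 0.2142] q [-0.02, 0.83, -1.12, 2.19, 1.98, 1.1, -0.56] F [ 0.9 -0.5 -1.4] op 0.69
0.167 [-2.1 -0.1  0.5]
0.159 [-2.1  0.7 -0. ]
0.151 [-1.1  0.5  0.7]
0.143 [ 0.2  0.7 -0.3]
0.135 [-0.1  0.4  0.3]
0.127 [-0.4  0.9 -1.2]
0.119 [-0.3  0.9  0.3]
0.111 [-1.  -0.2 -0.1]
0.103 [-0.6  0.2  0.5]
0.095 [-1.5  1.5  0.5]
0.087 [-1.9  0.7  0.6]
0.0855 [-1.7  0.9  1.8]
0.084 [-0.8  0.7  0.4]
0.0825 [-1.2  0.2 -0. ]
0.081 [-0.1 -0.2  0.3]
0.0795 [-2.5 -1.6  5.9]
0.078 [-6.3 -3.6 13.3]
stop t 26.69 p [0.4977 0.3025 0.1185] q [-0.08, 1.03, -1.02, 2.24, 2.2, 1.24, -0.71] F [-5.4 -4.1 12. ] op 0.692
```

View pics/c5.png

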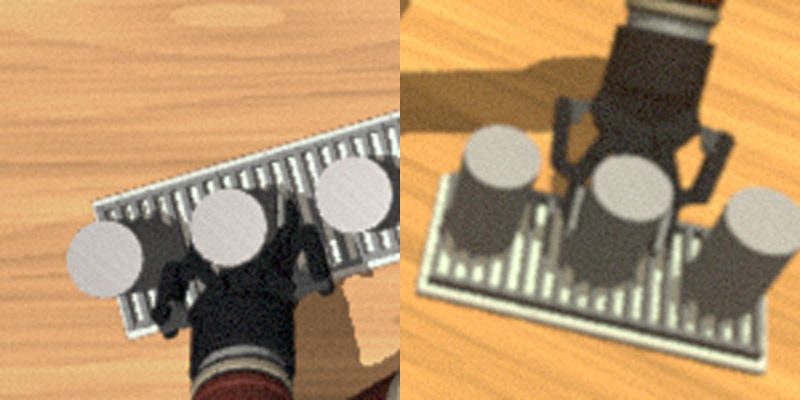

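The rim met the slats at the expected height, and all three beaker tops are level in the crop. I'll unload, release, back off along the tool and check.

```bash
python3 - <<'E'
from h import *
p=np.array(arm.read_tool_pos());R=Ro.from_quat(arm.read_eef_rot()).as_matrix();d=R[:,0]
arm.line_to([p[0],p[1],.0798+.0382],.02);arm.pause(.2);stat("unload")
arm.move_gripper(0.86,20);arm.pause(.3);stat("open")
p=np.array(arm.read_tool_pos())
arm.line_to(p-.02*d,.05);stat("back2");arm.line_to(p-.10*d,.12)
arm.line_to(p-.10*d+np.array([-.02,0,.10]),.2);stat("away")
im=snapshot("top");im2=snapshot("scene");cv2.imwrite("pics/top5.png",im)
f=lambda i,x,y,w:cv2.convertScaleAbs(cv2.resize(i[y:y+w,x:x+w],(400,400),interpolation=cv2.INTER_CUBIC),alpha=1.5)
cv2.imwrite("pics/c6.png",np.hstack([f(im,60,120,230),f(im2,100,70,400)]))
im0=cv2.imread("pics/top0.png")
for nm,(x0,y0,x1,y1) in dict(bag=(235,150,280,190),hb=(95,245,125,278),hc=(186,222,220,254)).items():
    r=cv2.matchTemplate(im[y0-5:y1+5,x0-5:x1+5],im0[y0:y1,x0:x1],cv2.TM_CCOEFF_NORMED);print(nm,cv2.minMaxLoc(r)[1],np.array(cv2.minMaxLoc(r)[3])-5)
print(proj("top",np.r_[PEG,.131]))
E
```

```text
unload t 27.24 p [0.4977 0.3028 0.1187] q [-0.08, 1.03, -1.02, 2.23, 2.2, 1.24, -0.71] F [-2.6 -1.5  6.1] op 0.694
open t 27.83 p [0.4977 0.3024 0.1179] q [-0.08, 1.03, -1.02, 2.23, 2.2, 1.24, -0.71] F [ 0.1  0.4 -0.7] op 0.865
back2 t 28.38 p [0.484  0.299  0.1323] q [-0.09, 1.0, -1.04, 2.27, 2.17, 1.24, -0.73] F [-0.2 -0.8 -0.4] op 0.857
away t 29.86 p [0.4091 0.2844 0.2873] q [0.01, 0.59, -1.26, 2.31, 1.75, 1.07, -0.58] F [-1.3  0.4 -0.2] op 0.858
bag 0.995751678943634 [0 0]
hb 0.9930241107940674 [0 0]
hc 0.9949151873588562 [0 0]
[156.4933028 249.765164 ]
```

View pics/c6.png

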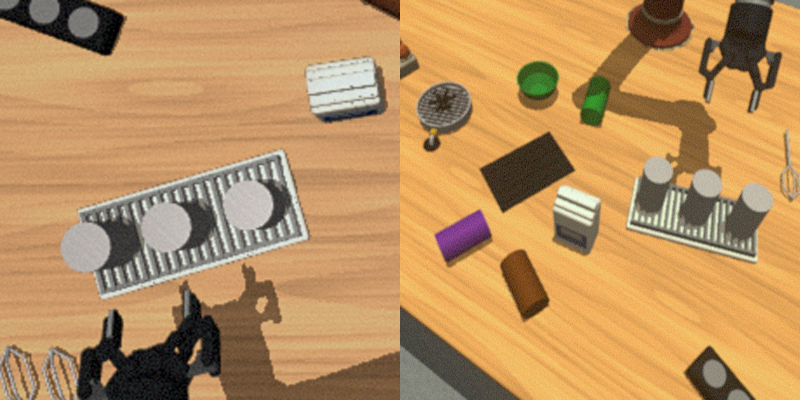

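Three beakers stand upright in a row, and ours is on the middle peg with its disc at (156,251). The bag and both hung beakers have not moved by a pixel, the bowl is in place and the gripper is clear. I'll hand it in.

```bash
python3 -c "
from h import *
arm.pause(.5);print(arm.read_time());ticket.finish_job()"
```

```text
30.4583
the job is handed in; nothing more can be done
```

The beaker is rinsed and standing mouth down on the rack's free middle peg. I handed the job in at 30.5 s of the 58 s allowed.

- **Rinse:** I turned the beaker mouth down over the star head and pressed. The head travelled about 10.4 mm from first contact to a firm stop. I held it there at about 17 N for more than 1.5 s.
- **Rack:** I lowered the beaker over the peg until the rim met the slats at the expected height, and only then let go.
- **Last checks:** The final pictures show it upright, level with the other two beakers and within about 1 pixel of the predicted spot. The sugar bag and both drying beakers matched the first top view with 0-pixel shift. The bowl looks unmoved, but I judged that only by eye.

Some readings disagreed or were not clean:
- **Grasp contact:** The closed end of the beaker probably touched the palm during the grasp (about 7 N) and seems to have shifted about 3 mm along its axis. The force-guided descents allowed for this.
- **Head position:** One oblique wrist-camera estimate was about 11 mm off. I used the top and scene views instead, which agreed to about 4 mm.

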